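# Lock the vial rack under its clamp strap

## Robot

A 6-joint arm with a two-finger parallel gripper is mounted at the origin on a cart in front of the work surface, level with it; the furniture and walls round the work are solid. World frame = base frame: x ahead of the robot, y to its left, z up, the work surface at z = 0. Lengths are in m, angles in rad, forces in N, time in s.
With the tool pointing down it reaches from about 0.25 to 0.725 m from the base axis. Payload 9.7 kg.
Tool frame: the origin (TCP) lies between the finger pads; the fingertips stand ctrl.nose_length ahead of it and the grasp point (between the pads) lies 6 mm ahead of it (ctrl.nose_length is the distance from the TCP to the fingertips, in m); z points along the fingers, y is the line along which they close (so a half turn about z gives the same grasp; the last joint's range is limited). The gripper opens to 85 mm and grips with 20 to 120 N. Pads are 22 mm wide; open, the fingers measure 114 mm over their backs; the gripper's body (76 mm by 85 mm) begins 54 mm behind the grasp point. The pads swing forward as they close: fully open they stand 13 mm farther back than shut.
Start: joints at [1.318, 0.087, 0.176, 1.66, 0, 1.571], TCP at [0.138, 0.533, 0.256] pointing down, gripper open.
Joint ranges: [-3.13, 3.13], [-0.85, 1.81], [-1.15, 1.24], [-2.2, 2.28], [-1.44, 1.52], [-3.14, 3.14]. Speed limits (rad/s): [2.22, 2.22, 2.57, 3.14, 3.14, 3.14].

## Interface

Orientations are given as a 3x3 rotation matrix whose columns are the frame's x, y, z axes.
In Python, from cell import ctrl gives the robot as it stands. The module is installed in compiled form; this text tells all that it offers.
- The arm moves only by the tool apply_moves, never from a script. Its argument "motion" is a list of rows, each a list of 3 entries, a list of its own where there are three numbers: the opening, from 0 (shut) to 1 (fully open), then the shift along the tool's x, y, z in mm, then the turn, a rotation vector about the tool's x, y, z in rad. In form: [[claw, [x, y, z], [ax, ay, az]], ...]. A call has 1 to 12 rows; each row is the pose to reach, as a shift and turn from the pose commanded when the call began, along the tool's axes at that moment; what a row does not reach only later rows make up. A row lasts 1/10 s, in which the tool goes at most 50 mm and 8.59 degrees, less where a joint would pass 70% of its speed; a pose out of reach is approached as far as the arm can. A call with a gripper value outside its range is refused whole. The fingers move at their own pace and stop on an object; "squeeze" is the grip in N (left out, the last holds). Time passes only in rows, so rows that repeat a pose let the fingers close. It gives the time, the measured TCP pose, the force, the opening and the grip force at its end, in the units of the state.
- ctrl.observe(): the state, without advancing time (a new reading comes with each control period).
- ctrl.capture(name): name is "scene" or "top"; returns a dict with "pixels" (480x640x3 uint8, red, green, blue), "fx", "fy", "cx", "cy" (pixels), "k1" (the pictures are not rectified: a ray, as slopes to the right and down, at radius r is drawn at 1 + k1 r^2 times it, then the intrinsics apply), "extrinsics" (4x4, takes a point from camera to world coordinates). Camera axes: x right, y down, z forward; pixel columns grow to the right and rows downward; lengths in m; the calibration is good to about 2 mm. A picture is of the moment at which its call begins. There is no depth.
- ctrl.job_done(): hands the job in; it is judged then, once.
Trained networks look in a picture, given as the dict that the camera call returned (one of the last four; its "shot" number tells which), for a name from the list of things; names that differ only in an ending like _2 or _b are one class to them, and where a whole thing is asked for, a point or a joint stands for the part that bears it (a point fixed in the world has none). Each returns a list of dicts, best first, with "p" (0 to 1); they miss things now and then, are a little off and sometimes report something else, mostly with a low value. They report only what shows in the picture. A call takes as long as a camera call.
- ctrl.search_frame(query, picture): "xyz" ([x, y, z] in m, in world coordinates, good to about 4 mm: the middle of the surface that is visible of it).
- ctrl.pinpoint(query, picture): "xyz" ([x, y, z] in m, in world coordinates, good to about 4 mm: a listed point, or the origin of a listed thing).
The state is a dict: "time_s": time; "qpos": joint angles; "qd": joint speeds; "tau": joint torques, N m; "ee_pos": TCP position; "eef_rot": TCP orientation; "contact_force": force on the tool from outside, world axes, zero at the start; "wrist_torque": the same for the moment, N m; "opening": finger opening in m; "grasp_force": force on a finger pad.
Only numpy, scipy, OpenCV 4.12 (cv2) and the standard library are available. Lean on these libraries where they do the work, as an engineer would, in place of code of your own. Each camera call takes 0.05 s, during which the arm holds its last target. There are 200 camera calls.

## Task

Lock the vials into the clamp frame: push the yellow strap round until it lies over the vials fully home against its stop, and only then push the red cam lever outward and down until it is fully down. Only push, with the fingertips or the outside of the fingers and without forcing either part: pinch and lift nothing, and leave the vials and the other loose things on the bench where they stand.

Things in the scene. Friction and masses are not known exactly. Their poses are not given: they have to be found in the camera images.
- frame: Aluminium clamp frame fixed to the bench, plate 110 x 236 mm. Origin: centre of its underside, on the bench. x roughly away from the robot, y left along the frame, z up. A fixed blue rack with five capped vials stands in its middle (cap tops 98 mm over the bench). At y = +92 mm the strap's pivot post, at -95 mm the dark keeper post (upright at x = +20 to +36 mm, 146 mm high) with the cam lever.
- strap (a joint): Yellow clamp strap on a vertical hinge. 0: closed at its stop, over the caps along the frame's -y, its tongue in the keeper post. Positive q: open, swung about the hinge towards the robot; in the frame it points along (-sin q, -cos q). Range 0 to 1.6 rad. Stays where left; about 2.5 N at strap_push moves it.
- strap_hinge (a point): On the strap's hinge axis, 118 mm above the bench. The strap is 40 mm wide, its flat part lies 101 to 105 mm above the bench and reaches 202 mm from this axis.
- strap_push (a point): Middle of the outer face of the strap's upright flange, 80 mm along the strap from the hinge and 20 mm off its centre line. Flange 5 mm thick, from 25 to 135 mm from the hinge, 101 to 135 mm above the bench. A finger pushes on this face to close the strap: it looks along the point's own -x (the frame's -x when closed, its +y when open by 1.57). The point turns with the strap.
- lever (a joint): Steel cam lever with red end on the keeper post; hinge level, along the frame's x. 0: upright (released). Positive: top folds outward, away from the rack (to the frame's -y), and down; 1.5 rad is its stop, nearly level: fully down. Stays where left; about 5 N at the red end moves it.
- lever_hinge (a point): On the lever's hinge axis, middle of its width, 128 mm above the bench.
- lever_grip (a point): Centre of the lever's red end (20 mm wide along the frame's x, 14 mm thick, 36 mm long), 62 mm from the hinge; the lever's tip is 80 mm from the hinge, 208 mm above the bench when upright.
- vial_1_mid (a point): Middle height of a loose capped vial (29 mm across, 81 mm high) standing in the rack at the frame's x = -17, y = 51 mm. To be left in place.
- vial_2_mid (a point): Middle height of a loose capped vial (29 mm across, 81 mm high) standing in the rack at the frame's x = 17, y = 17 mm. To be left in place.
- vial_3_mid (a point): Middle height of a loose capped vial (29 mm across, 81 mm high) standing in the rack at the frame's x = -17, y = -17 mm. To be left in place.
- vial_4_mid (a point): Middle height of a loose capped vial (29 mm across, 81 mm high) standing in the rack at the frame's x = 17, y = -51 mm. To be left in place.
- vial_5_mid (a point): Middle height of a loose capped vial (29 mm across, 81 mm high) standing in the rack at the frame's x = 17, y = 51 mm. To be left in place.
- spare_vial_mid (a point): Middle height of a loose capped vial (29 mm across, 81 mm high) standing on the bench to the right. To be left alone.
- cap_32_mid (a point): Middle of a loose white screw cap (29 mm across, 14 mm high) on the bench. To be left alone.
- screwdriver_mid (a point): Middle of a loose orange-handled screwdriver (175 mm long, 27 mm thick) on the bench between robot and frame. To be left alone.
- marker_mid (a point): Middle of a loose blue and white marker pen (135 mm long) on the bench to the right. To be left alone.

How it is judged:
By the outcome, as a careful person would: the job done as asked, in the order asked, and still so for the second after the job is handed in, with the robot touching nothing.
It also fails if it takes over 50 s, if anything falls off the work surface, if the arm or the gripper's body presses on something with over 40 N, if the wrist force passes 120 N, or if a joint passes its speed limit or range.

## Working session

There is one attempt and no reset: what is moved stays moved. The work goes in short steps, Python scripts to look and compute and a tool call to move; the robot and the scene stay as the last step left them, time stands still between calls to the robot, and variables do not carry over. Pictures are saved under pics/ and viewed, at most 10 in all, crops included, and the job is handed in when it is done.

Besides the shell and the picture viewer there is one more tool, called after "Emit:" in YAML: its name, and indented under it one key for each argument. apply_moves: Moves the arm, as the interface text tells. Its arguments: {"type":"object","properties":{"motion":{"type":"array"},"squeeze":{"type":"number"}},"required":["motion"]}

```bash
mkdir -p pics
cat > h.py <<'E'
import numpy as np, cv2
from cell import ctrl
def shot(n,f):
    p=ctrl.capture(n); cv2.imwrite('pics/'+f,p['pixels'][:,:,::-1]); return p
def proj(p,X):
    E=np.linalg.inv(p['extrinsics']); c=E[:3,:3]@np.array(X)+E[:3,3]
    s=c[:2]/c[2]; s=s*(1+p['k1']*(s@s)); return np.array([p['fx']*s[0]+p['cx'],p['fy']*s[1]+p['cy']]).round(0)
E
python3 - <<'E'
from h import *
np.set_printoptions(precision=4,suppress=True)
s=ctrl.observe(); print(ctrl.nose_length,s['ee_pos'],s['eef_rot'],s['time_s'],s['opening'])
for n in ['scene','top']:
    p=shot(n,n+'0.png'); print(n,p['extrinsics'][:3,3])
    for q in ['frame','strap_hinge','strap_push','lever_hinge','lever_grip','vial_1_mid','spare_vial_mid','cap_32_mid','screwdriver_mid','marker_mid']:
        for r in ctrl.pinpoint(q,p)[:5 if 'vial_1' in q else 2]: print(q,np.round(r['xyz'],4),round(r['p'],2),proj(p,r['xyz']))
E
```

```text
0.025 [0.1375 0.5323 0.2556] [[-0.9682  0.2502 -0.0003]
 [ 0.2502  0.9682 -0.0013]
 [-0.     -0.0013 -1.    ]] 0.0 0.08552647815321199
scene [0.228  0.5428 0.7462]
frame [ 0.5867 -0.0225 -0.0002] 0.81 [286. 311.]
strap_hinge [0.6084 0.0675 0.1205] 0.85 [245. 295.]
strap_push [0.5256 0.0425 0.1144] 0.92 [295. 303.]
lever_hinge [ 0.5717 -0.1178  0.1274] 0.95 [314. 235.]
lever_grip [ 0.5661 -0.1278  0.1905] 0.87 [318. 207.]
vial_1_mid [0.5832 0.0285 0.0571] 0.42 [272. 309.]
spare_vial_mid [ 0.5504 -0.2682  0.04  ] 0.79 [353. 229.]
cap_32_mid [ 0.4558 -0.2578  0.0073] 0.57 [391. 255.]
screwdriver_mid [0.4243 0.0144 0.0141] 0.81 [355. 349.]
marker_mid [ 0.4361 -0.2912  0.0072] 0.64 [405. 249.]
marker_mid [0.6062 0.0632 0.1211] 0.42 [248. 293.]
top [ 0.3617 -0.0542  0.9736]
frame [ 0.587  -0.0232 -0.0011] 0.68 [290. 226.]
frame [0.4237 0.011  0.0172] 0.25 [271. 301.]
strap_hinge [0.6097 0.0669 0.1143] 0.72 [242. 199.]
strap_hinge [ 0.5862 -0.0265 -0.0006] 0.61 [292. 226.]
strap_push [0.5327 0.0458 0.1187] 0.71 [251. 238.]
strap_push [ 0.5721 -0.1182  0.1286] 0.54 [339. 219.]
lever_hinge [ 0.5726 -0.1177  0.1278] 0.73 [339. 219.]
lever_grip [ 0.5683 -0.1274  0.1847] 0.7 [347. 214.]
vial_1_mid [0.5821 0.0287 0.0561] 0.64 [264. 221.]
spare_vial_mid [ 0.555  -0.2703  0.0368] 0.68 [409. 240.]
spare_vial_mid [ 0.5711 -0.0408  0.0565] 0.55 [298. 227.]
cap_32_mid [ 0.4512 -0.2571  0.0101] 0.45 [401. 291.]
cap_32_mid [ 0.6124 -0.011   0.0566] 0.24 [284. 207.]
screwdriver_mid [0.4252 0.011  0.0143] 0.58 [271. 301.]
marker_mid [ 0.4417 -0.2867  0.0126] 0.76 [415. 296.]
marker_mid [0.6118 0.021  0.0538] 0.36 [268. 207.]
```

View pics/scene0.png

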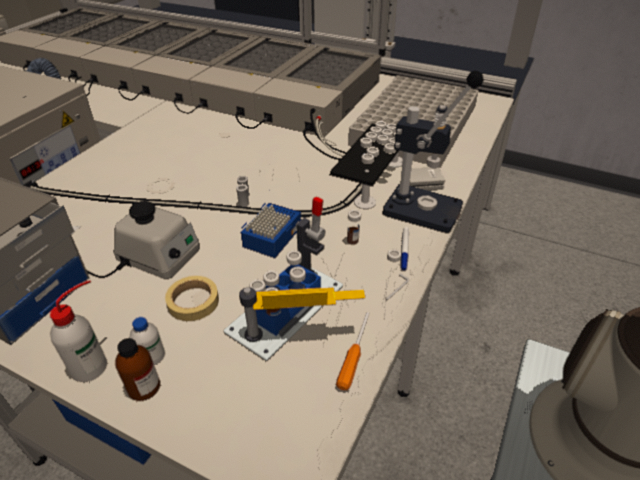

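View pics/top0.png

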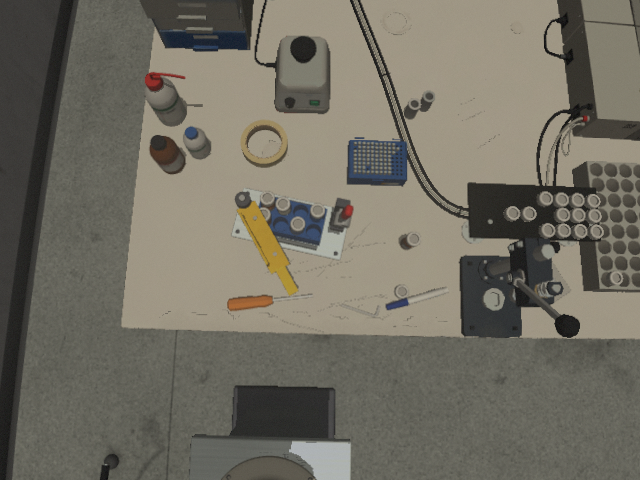

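The scene view shows the yellow strap half open, with its pivot post near (245,300), its tongue towards the robot at (360,295), and the upright red lever at (318,207). In the top view the strap runs from (242,199) to (293,290). From the network points the frame yaw is about -0.24 rad, with the origin at (0.587,-0.023), and the strap is at q of about 0.81. The tool axes are already nearly aligned with the frame. First move: shut the gripper and go above the outer side of the flange, with the tool turned to match the strap.

Emit:
apply_moves:
  motion:
    - [0, [-476, -349, 0], [0, 0, 0.8]]
    - [0, [-476, -349, 0], [0, 0, 0.8]]
    - [0, [-476, -349, 0], [0, 0, 0.8]]
    - [0, [-476, -349, 0], [0, 0, 0.8]]
    - [0, [-476, -349, 0], [0, 0, 0.8]]
    - [0, [-476, -349, 0], [0, 0, 0.8]]
    - [0, [-476, -349, 0], [0, 0, 0.8]]
    - [0, [-476, -349, 0], [0, 0, 0.8]]
    - [0, [-476, -349, 0], [0, 0, 0.8]]
    - [0, [-476, -349, 0], [0, 0, 0.8]]
    - [0, [-476, -349, 0], [0, 0, 0.8]]
    - [0, [-476, -349, 0], [0, 0, 0.8]]
  squeeze: 20

```text
time_s: 2.3
ee_pos: [0.5124, 0.0731, 0.2563]
eef_rot: [[-0.494, 0.869, 0.0], [0.869, 0.494, -0.0], [-0.0, 0.0, -1.0]]
contact_force: [1.1, 1.2, 0.7]
opening: -0.0001
grasp_force: 0.0
```

Emit:
apply_moves:
  motion:
    - [0, [0, 0, 40], [0, 0, 0]]
    - [0, [0, 0, 80], [0, 0, 0]]
    - [0, [0, 0, 105], [0, 0, 0]]
    - [0, [0, 0, 119], [0, 0, 0]]
    - [0, [0, 0, 119], [0, 0, 0]]

```text
time_s: 2.8
ee_pos: [0.5104, 0.0755, 0.1358]
eef_rot: [[-0.495, 0.869, -0.003], [0.869, 0.495, -0.0], [0.001, -0.002, -1.0]]
contact_force: [0.0, -0.0, -0.2]
opening: 0.0002
grasp_force: 0.0
```

Run:
```python
from h import *
s=ctrl.observe(); print(s['ee_pos'],s['contact_force'],s['qpos'])
im=[]
for n in ['scene','top']:
    p=ctrl.capture(n)
    for q in ['strap_hinge','strap_push','lever_hinge','lever_grip']:
        for r in ctrl.pinpoint(q,p)[:1]: print(n,q,np.round(r['xyz'],4),round(r['p'],2))
    u=proj(p,[.54,.04,.11]).astype(int); x,y=u-[80,75]; print(x,y)
    im.append(cv2.resize(p['pixels'][y:y+150,x:x+160,::-1],(400,375),interpolation=2))
cv2.imwrite('pics/a1.png',np.hstack(im))
```

```text
[0.51035688 0.0754593  0.1358215 ] [ 0.00031109 -0.02919544 -0.235263  ] [ 1.46804545e-01 -3.68987120e-03 -1.50108305e-01  1.42700040e+00
 -2.40482639e-05  1.19957733e+00]
scene strap_hinge [0.6064 0.0637 0.1164] 0.85
scene strap_push [0.5243 0.0429 0.1146] 0.69
scene lever_hinge [ 0.5479 -0.2687  0.0392] 0.6
scene lever_grip [ 0.5594 -0.1266  0.1896] 0.69
209 226
top strap_hinge [0.6109 0.0654 0.1154] 0.81
top strap_push [0.5293 0.0461 0.1181] 0.67
top lever_hinge [ 0.5717 -0.1193  0.1273] 0.58
top lever_grip [ 0.5701 -0.1277  0.1875] 0.89
175 160
```

View pics/a1.png

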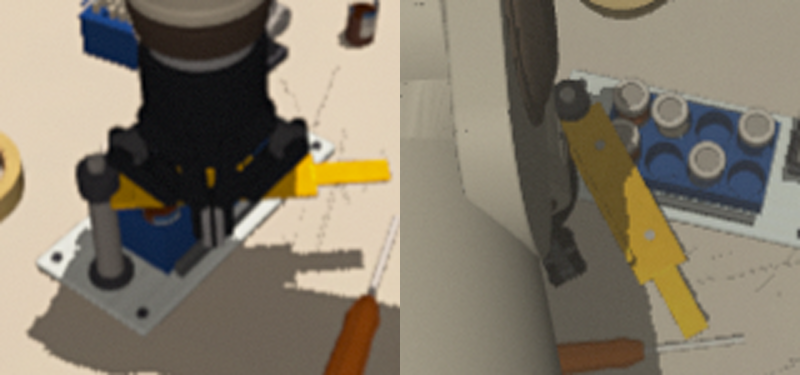

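The crops show the shut fingers, left at (210,215) and right at (568,260), on the outer side of the flange with a clear gap. Next I work out the arc that follows the strap.

```bash
cat >> h.py <<'E'
PSI=-.239; O=np.array([.5869,-.0229])
F=np.array([[np.cos(PSI),-np.sin(PSI)],[np.sin(PSI),np.cos(PSI)]])
def strap_tcp(q,s,off):
    l=np.array([0,.092])+s*np.array([-np.sin(q),-np.cos(q)])+off*np.array([-np.cos(q),np.sin(q)])
    return O+F@l
E
python3 - <<'E'
from h import *
R=np.array(ctrl.observe()['eef_rot']); P=np.array(ctrl.observe()['ee_pos'])
for q in np.arange(.82,-.03,-.04):
    print(round(q,2),[(1000*R.T@(np.append(strap_tcp(q,.09,o),.137)-P)).round(0) for o in (.031,)], round(q-.81,2))
E
```

```text
0.82 [array([-25., -10.,   1.])] 0.01
0.78 [array([-28., -11.,   1.])] -0.03
0.74 [array([-32., -12.,   1.])] -0.07
0.7 [array([-36., -13.,   1.])] -0.11
0.66 [array([-39., -14.,   1.])] -0.15
0.62 [array([-43., -14.,   1.])] -0.19
0.58 [array([-47., -15.,   1.])] -0.23
0.54 [array([-51., -15.,   1.])] -0.27
0.5 [array([-54., -15.,   1.])] -0.31
0.46 [array([-58., -15.,   1.])] -0.35
0.42 [array([-62., -15.,   1.])] -0.39
0.38 [array([-66., -15.,   1.])] -0.43
0.34 [array([-70., -14.,   1.])] -0.47
0.3 [array([-73., -14.,   1.])] -0.51
0.26 [array([-77., -13.,   1.])] -0.55
0.22 [array([-81., -12.,   1.])] -0.59
0.18 [array([-84., -11.,   1.])] -0.63
0.14 [array([-88., -10.,   1.])] -0.67
0.1 [array([-92.,  -8.,   1.])] -0.71
0.06 [array([-95.,  -7.,   1.])] -0.75
0.02 [array([-99.,  -5.,   1.])] -0.79
-0.02 [array([-102.,   -3.,    1.])] -0.83
```

Emit:
apply_moves:
  motion:
    - [0, [-10, -10, 0], [0, 0, 0]]
    - [0, [-20, -10, 0], [0, 0, 0]]
    - [0, [-26, -10, 0], [0, 0, -0.01]]
    - [0, [-32, -12, 0], [0, 0, -0.07]]
    - [0, [-36, -13, 0], [0, 0, -0.11]]
    - [0, [-39, -14, 0], [0, 0, -0.15]]
    - [0, [-43, -14, 0], [0, 0, -0.19]]
    - [0, [-47, -15, 0], [0, 0, -0.23]]
    - [0, [-51, -15, 0], [0, 0, -0.27]]
    - [0, [-54, -15, 0], [0, 0, -0.31]]
    - [0, [-58, -15, 0], [0, 0, -0.35]]

```text
time_s: 4.4
ee_pos: [0.5267, 0.0173, 0.1372]
eef_rot: [[-0.764, 0.645, -0.001], [0.645, 0.764, 0.0], [0.001, -0.0, -1.0]]
contact_force: [-3.3, 0.7, 1.6]
opening: -0.0001
grasp_force: 1.4
```

Run:
```python
from h import *
R=np.array(ctrl.observe()['eef_rot']); P=np.array(ctrl.observe()['ee_pos']); print(P,R.T@ctrl.observe()['contact_force'])
for n in ['scene','top']:
    p=ctrl.capture(n)
    for q in ['strap_hinge','strap_push']:
        for r in ctrl.pinpoint(q,p)[:1]: 
            l=F.T@(np.array(r['xyz'][:2])-O)-[0,.092]; print(n,q,np.round(r['xyz'],4),round(r['p'],2),'q',np.arctan2(-l[0],-l[1])-.245)
for q in np.arange(.46,-.07,-.04):
    print(round(q,2),[(1000*R.T@(np.append(strap_tcp(q,.09,o),P[2])-P)).round(0) for o in (.031,)], round(q-.46,2))
```

```text
[0.52668596 0.01728234 0.13723948] [ 3.01579248 -1.59606226 -1.57110413]
scene strap_hinge [0.6053 0.0644 0.1182] 0.63 q 0.5339899074154949
scene strap_push [0.5378 0.0158 0.1184] 0.93 q 0.4660157625316663
top strap_hinge [ 0.5854 -0.0252 -0.0011] 0.24 q -0.23534934494442322
0.46 [array([-0.,  0., -0.])] 0.0
0.42 [array([-4., -1., -0.])] -0.04
0.38 [array([-7., -2., -0.])] -0.08
0.34 [array([-11.,  -3.,  -0.])] -0.12
0.3 [array([-15.,  -3.,  -0.])] -0.16
0.26 [array([-19.,  -4.,  -0.])] -0.2
0.22 [array([-22.,  -4.,  -0.])] -0.24
0.18 [array([-26.,  -5.,  -0.])] -0.28
0.14 [array([-30.,  -5.,  -0.])] -0.32
0.1 [array([-34.,  -5.,  -0.])] -0.36
0.06 [array([-38.,  -4.,  -0.])] -0.4
0.02 [array([-41.,  -4.,  -0.])] -0.44
-0.02 [array([-45.,  -4.,  -0.])] -0.48
-0.06 [array([-49.,  -3.,  -0.])] -0.52
```

Emit:
apply_moves:
  motion:
    - [0, [-4, -1, 0], [0, 0, -0.04]]
    - [0, [-7, -2, 0], [0, 0, -0.08]]
    - [0, [-11, -3, 0], [0, 0, -0.12]]
    - [0, [-15, -3, 0], [0, 0, -0.16]]
    - [0, [-19, -4, 0], [0, 0, -0.2]]
    - [0, [-22, -4, 0], [0, 0, -0.24]]
    - [0, [-26, -5, 0], [0, 0, -0.28]]
    - [0, [-30, -5, 0], [0, 0, -0.32]]
    - [0, [-34, -5, 0], [0, 0, -0.36]]
    - [0, [-36, -5, 0], [0, 0, -0.39]]
    - [0, [-38, -5, 0], [0, 0, -0.42]]

```text
time_s: 5.8
ee_pos: [0.5524, -0.0104, 0.1372]
eef_rot: [[-0.961, 0.278, -0.001], [0.278, 0.961, 0.001], [0.001, 0.0, -1.0]]
contact_force: [-2.5, 1.9, 0.7]
opening: -0.0002
grasp_force: 1.1
```

Emit:
apply_moves:
  motion:
    - [0, [-1.5, 0, 0], [0, 0, -0.02]]
    - [0, [-3, 0, 0], [0, 0, -0.03]]
    - [0, [-3, 0, 0], [0, 0, -0.03]]

```text
time_s: 6.1
ee_pos: [0.5554, -0.0116, 0.1371]
eef_rot: [[-0.968, 0.25, -0.001], [0.25, 0.968, -0.0], [0.0, -0.0, -1.0]]
contact_force: [-1.9, -0.8, -0.1]
opening: 0.0
grasp_force: 1.0
```

Emit:
apply_moves:
  motion:
    - [0, [-1, 0, 0], [0, 0, 0]]
    - [0, [-2, 0, 0], [0, 0, 0]]
    - [0, [-2, 0, 0], [0, 0, 0]]

```text
time_s: 6.4
ee_pos: [0.5574, -0.012, 0.1371]
eef_rot: [[-0.968, 0.25, -0.0], [0.25, 0.968, -0.0], [0.0, -0.0, -1.0]]
contact_force: [-4.0, -1.4, -0.6]
opening: -0.0001
grasp_force: 1.2
```

Emit:
apply_moves:
  motion:
    - [0, [-1, 0, 0], [0, 0, 0]]
    - [0, [-1, 0, 0], [0, 0, 0]]

```text
time_s: 6.6
ee_pos: [0.5584, -0.0123, 0.1372]
eef_rot: [[-0.968, 0.25, -0.0], [0.25, 0.968, 0.0], [0.0, -0.0, -1.0]]
contact_force: [-2.9, -1.0, -0.6]
opening: 0.0
grasp_force: 1.3
```

Emit:
apply_moves:
  motion:
    - [0, [-1, 0, 0], [0, 0, 0]]
    - [0, [-1, 0, 0], [0, 0, 0]]

```text
time_s: 6.8
ee_pos: [0.5595, -0.0125, 0.1373]
eef_rot: [[-0.968, 0.25, 0.0], [0.25, 0.968, 0.0], [-0.0, 0.0, -1.0]]
contact_force: [-2.8, -1.6, -0.1]
opening: 0.0001
grasp_force: 1.2
```

Emit:
apply_moves:
  motion:
    - [0, [-1, 0, 0], [0, 0, 0]]
    - [0, [-1, 0, 0], [0, 0, 0]]

```text
time_s: 7.0
ee_pos: [0.5598, -0.0126, 0.1372]
eef_rot: [[-0.968, 0.25, -0.001], [0.25, 0.968, 0.0], [0.001, 0.0, -1.0]]
contact_force: [-6.1, -1.1, 0.3]
opening: 0.0003
grasp_force: 3.1
```

Emit:
apply_moves:
  motion:
    - [0, [-1, 0, 0], [0, 0, 0]]
    - [0, [-1, 0, 0], [0, 0, 0]]

```text
time_s: 7.2
ee_pos: [0.5599, -0.0126, 0.1372]
eef_rot: [[-0.968, 0.25, -0.003], [0.25, 0.968, 0.001], [0.003, -0.0, -1.0]]
contact_force: [-11.5, 1.2, 2.6]
opening: 0.0
grasp_force: 5.7
```

Run:
```python
from h import *
s=ctrl.observe(); P=s['ee_pos']; print(P,s['contact_force'],F.T@(P[:2]-O))
im=[]
for n in ['scene','top']:
    p=ctrl.capture(n)
    for q in ['strap_push','lever_hinge','lever_grip']:
        for r in ctrl.pinpoint(q,p)[:1]: 
            l=F.T@(np.array(r['xyz'][:2])-O); print(n,q,np.round(r['xyz'],4),round(r['p'],2),'frame',l)
    u=proj(p,[.57,-.08,.11]).astype(int); x,y=u-[80,75]
    im.append(cv2.resize(p['pixels'][y:y+150,x:x+160,::-1],(400,375),interpolation=2))
cv2.imwrite('pics/a2.png',np.hstack(im))
```

```text
[ 0.55993496 -0.01264885  0.1372247 ] [-11.54251142   1.24177569   2.58297542] [-0.02862533  0.0035763 ]
scene strap_push [ 0.5703 -0.0105  0.1163] 0.63 frame [-0.01906361  0.00811779]
scene lever_hinge [ 0.5741 -0.1211  0.13  ] 0.58 frame [ 0.01081084 -0.09843884]
scene lever_grip [ 0.5649 -0.1235  0.1905] 0.77 frame [ 0.0024405  -0.10294855]
top lever_hinge [ 0.5723 -0.1181  0.1274] 0.53 frame [ 0.00835181 -0.09595023]
top lever_grip [ 0.5687 -0.1293  0.1871] 0.54 frame [ 0.00750553 -0.10768411]
```

View pics/a2.png

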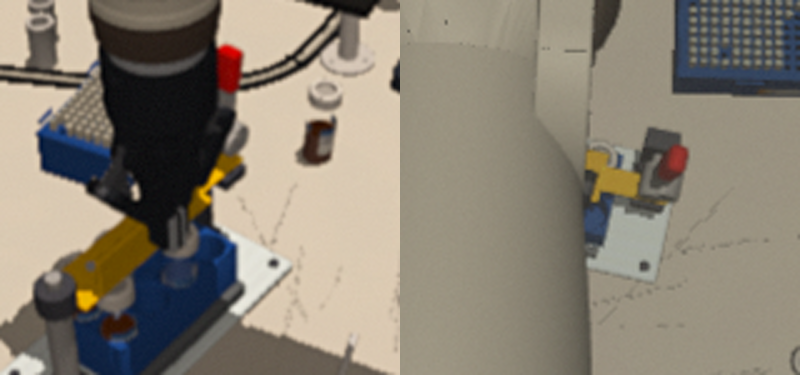

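The crops show the strap lying along the rack with its tongue in the keeper at (640,180). Force rose to 11.5 N with no further travel, so the strap is at its stop. I back off, lift, and work out the lever arc.

Emit:
apply_moves:
  motion:
    - [0, [6, 0, 0], [0, 0, 0]]
    - [0, [20, 0, 0], [0, 0, 0]]
    - [0, [20, 0, -40], [0, 0, 0]]
    - [0, [20, 0, -80], [0, 0, 0]]
    - [0, [20, 0, -115], [0, 0, 0]]
    - [0, [20, 0, -115], [0, 0, 0]]

```text
time_s: 8.2
ee_pos: [0.5437, -0.0078, 0.2582]
eef_rot: [[-0.968, 0.25, 0.01], [0.25, 0.968, 0.0], [-0.009, 0.003, -1.0]]
contact_force: [0.5, 0.6, -0.1]
opening: -0.0002
grasp_force: 0.0
```

```bash
cat >> h.py <<'E'
def lever_tcp(q,r,gap=0,x=.006):
    y=-.096-r*np.sin(q)+(.007+gap)*np.cos(q)+.0145; z=.128+r*np.cos(q)+(.007+gap)*np.sin(q)+.025
    return np.append(O+F@np.array([x,y]),z)
E
python3 - <<'E'
from h import *
s=ctrl.observe(); R=np.array(s['eef_rot']); P=np.array(s['ee_pos']); print(P,s['contact_force'])
p=ctrl.capture('top')
for n in ('scene','top'):
  p=ctrl.capture(n)
  for q in ['strap_push','strap_hinge','lever_grip']:
    for r in ctrl.pinpoint(q,p)[:1]: print(n,q,r['xyz'],F.T@(np.array(r['xyz'][:2])-O))
A=lever_tcp(.1,.055,.018); B=A+[0,0,.08]
print('above',1000*R.T@(B-P),'low',1000*R.T@(A-P))
for i,q in enumerate(np.arange(.1,1.56,.06)):
    print(round(q,2),(1000*R.T@(lever_tcp(q,.055+.009*min(1,q/1.2))-A)).round(0))
E
```

```text
[ 0.54368658 -0.00779311  0.25816544] [ 0.46450874  0.58118822 -0.09592765]
scene strap_push [0.5694, -0.0102, 0.1167] [-0.02000905  0.00819621]
scene strap_hinge [0.6074, 0.0664, 0.1195] [-0.0012228   0.09161465]
scene lever_grip [0.5663, -0.128, 0.1904] [ 0.004866   -0.10698921]
top lever_grip [0.5655, -0.126, 0.1865] [ 0.00361527 -0.10523545]
above [-52.76086826 -65.77222309 -31.73498153] low [-52.01723228 -65.97695083  48.26130021]
0.1 [ -0. -18.   1.]
0.16 [ -0. -21.   1.]
0.22 [ -0. -25.   0.]
0.28 [ -0. -28.   0.]
0.34 [ -0. -32.   1.]
0.4 [ -0. -36.   1.]
0.46 [ -1. -39.   2.]
0.52 [ -1. -43.   3.]
0.58 [ -1. -46.   4.]
0.64 [ -1. -49.   5.]
0.7 [ -1. -53.   7.]
0.76 [ -1. -56.   8.]
0.82 [ -1. -59.  10.]
0.88 [ -1. -62.  12.]
0.94 [ -1. -65.  15.]
1.0 [ -1. -68.  17.]
1.06 [ -1. -71.  20.]
1.12 [ -1. -73.  23.]
1.18 [ -1. -76.  26.]
1.24 [ -1. -78.  30.]
1.3 [ -1. -79.  33.]
1.36 [ -1. -81.  37.]
1.42 [ -1. -82.  40.]
1.48 [ -1. -83.  44.]
1.54 [ -1. -83.  48.]
```

Emit:
apply_moves:
  motion:
    - [0, [0, 0, -32], [0, 0, 0]]
    - [0, [-26, -33, -32], [0, 0, 0]]
    - [0, [-53, -66, -32], [0, 0, 0]]
    - [0, [-53, -66, 8], [0, 0, 0]]
    - [0, [-52, -66, 40], [0, 0, 0]]
    - [0, [-52, -66, 48], [0, 0, 0]]
    - [0, [-52, -66, 48], [0, 0, 0]]

```text
time_s: 9.35
ee_pos: [0.5751, -0.0847, 0.2033]
eef_rot: [[-0.968, 0.25, -0.002], [0.25, 0.968, 0.0], [0.002, -0.0, -1.0]]
contact_force: [-0.2, -0.2, -0.2]
opening: -0.0001
grasp_force: 0.0
```

Run:
```python
from h import *
s=ctrl.observe(); print(s['ee_pos'],s['eef_rot'],s['contact_force'],s['time_s'])
im=[]
for n in ['scene','top']:
    p=ctrl.capture(n)
    u=proj(p,[.57,-.1,.17]).astype(int); x,y=u-[64,60]
    im.append(cv2.resize(p['pixels'][y:y+120,x:x+128,::-1],(400,375),interpolation=2))
cv2.imwrite('pics/a3.png',np.hstack(im))
```

```text
[ 0.57508954 -0.08471125  0.20330518] [[-9.68242021e-01  2.50002481e-01 -2.47941355e-03]
 [ 2.50002349e-01  9.68245160e-01  3.68170531e-04]
 [ 2.49272371e-03 -2.63381031e-04 -9.99996858e-01]] [-0.23815806 -0.17430159 -0.18052019] 9.35
```

View pics/a3.png

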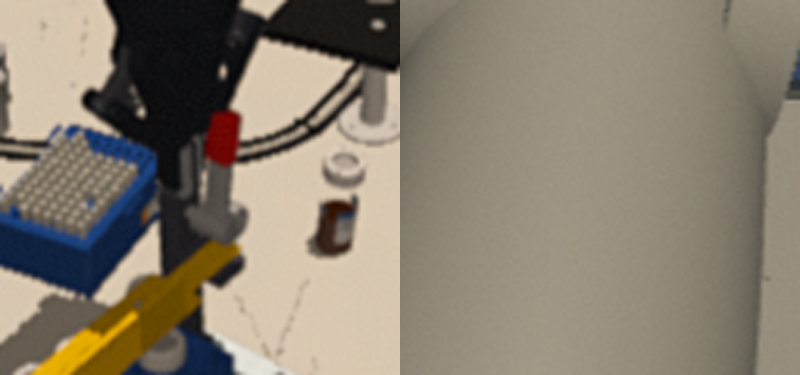

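The crop shows the shut fingertips at (185,170), on the rack side of the upright lever with its red end at (222,140), and a small gap between them. Now I push outward.

Emit:
apply_moves:
  motion:
    - [0, [0, -8, 0], [0, 0, 0]]
    - [0, [0, -14, 0], [0, 0, 0]]
    - [0, [0, -18, 0], [0, 0, 0]]
    - [0, [0, -21, 0], [0, 0, 0]]
    - [0, [0, -25, 0], [0, 0, 0]]
    - [0, [0, -28, 0], [0, 0, 0]]
    - [0, [0, -32, 1], [0, 0, 0]]
    - [0, [0, -36, 1], [0, 0, 0]]

```text
time_s: 10.25
ee_pos: [0.5671, -0.1194, 0.2034]
eef_rot: [[-0.968, 0.249, 0.001], [0.249, 0.968, 0.001], [-0.001, 0.001, -1.0]]
contact_force: [1.9, 4.3, -2.3]
opening: -0.0004
grasp_force: 2.4
```

Emit:
apply_moves:
  motion:
    - [0, [0, -3, 1], [0, 0, 0]]
    - [0, [0, -7, 2], [0, 0, 0]]
    - [0, [0, -10, 3], [0, 0, 0]]
    - [0, [0, -13, 4], [0, 0, 0]]
    - [0, [0, -17, 6], [0, 0, 0]]
    - [0, [0, -20, 7], [0, 0, 0]]

```text
time_s: 10.85
ee_pos: [0.5621, -0.1386, 0.1963]
eef_rot: [[-0.968, 0.249, 0.001], [0.249, 0.968, 0.002], [-0.0, 0.002, -1.0]]
contact_force: [2.4, 6.6, 1.0]
opening: 0.0001
grasp_force: 2.7
```

Run:
```python
from h import *
s=ctrl.observe(); R=s['eef_rot']; P=s['ee_pos']; print(P,R.T@s['contact_force'],s['grasp_force'],s['time_s'])
im=[]
for n in ['scene','top']:
    p=ctrl.capture(n)
    for q in ['lever_grip','lever_hinge']:
        for r in ctrl.pinpoint(q,p)[:1]:
            l=F.T@(np.array(r['xyz'][:2])-O); print(n,q,r['xyz'],l,np.arctan2(-.096-l[1],r['xyz'][2]-.128))
    u=proj(p,[.57,-.1,.17]).astype(int); x,y=u-[64,60]
    im.append(cv2.resize(p['pixels'][y:y+120,x:x+128,::-1],(400,375),interpolation=2))
cv2.imwrite('pics/a4.png',np.hstack(im))
for q in np.arange(.7,1.56,.06):
    print(round(q,2),(1000*R.T@(lever_tcp(q,.055+.009*min(1,q/1.2))-P)).round(0))
```

```text
[ 0.56208148 -0.13855938  0.19629564] [-0.66134152  7.00833654 -0.95574611] 2.6845089862581517 10.85
scene lever_grip [0.5596, -0.1593, 0.1772] [ 0.00576613 -0.13898562] 0.7180883672607528
scene lever_hinge [0.5732, -0.1177, 0.1278] [ 0.00913153 -0.09534855] -1.8686674417742275
0.7 [-3.  3. -7.]
0.76 [-3.  0. -6.]
0.82 [-3. -3. -4.]
0.88 [-3. -6. -1.]
0.94 [-3. -9.  1.]
1.0 [ -3. -12.   4.]
1.06 [ -3. -15.   6.]
1.12 [ -3. -17.   9.]
1.18 [ -3. -20.  12.]
1.24 [ -3. -22.  16.]
1.3 [ -3. -23.  19.]
1.36 [ -3. -24.  23.]
1.42 [ -3. -25.  27.]
1.48 [ -3. -26.  30.]
1.54 [ -3. -27.  34.]
```

View pics/a4.png

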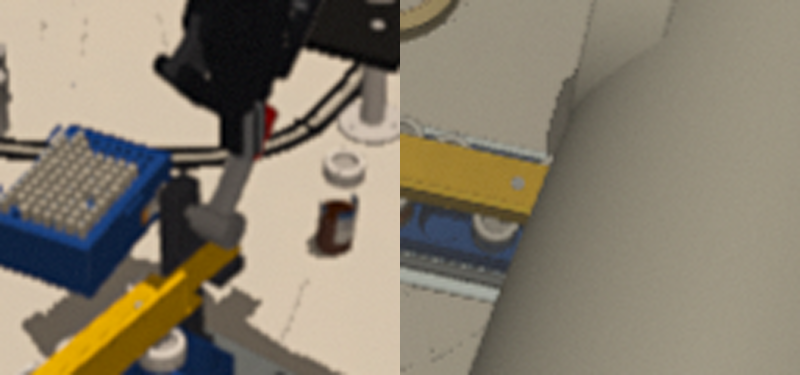

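The lever is at about 0.75 rad, with the fingertips at (240,120) against the red end, and the strap has stayed closed. I continue along the arc.

Emit:
apply_moves:
  motion:
    - [0, [-1, -4, 0], [0, 0, 0]]
    - [0, [-2, -8, 1], [0, 0, 0]]
    - [0, [-2, -12, 4], [0, 0, 0]]
    - [0, [-3, -15, 6], [0, 0, 0]]
    - [0, [-3, -17, 9], [0, 0, 0]]
    - [0, [-3, -20, 12], [0, 0, 0]]
    - [0, [-3, -22, 16], [0, 0, 0]]
    - [0, [-3, -23, 19], [0, 0, 0]]

```text
time_s: 11.95
ee_pos: [0.559, -0.1627, 0.1773]
eef_rot: [[-0.968, 0.25, 0.001], [0.25, 0.968, -0.001], [-0.001, -0.001, -1.0]]
contact_force: [0.5, 0.1, 5.2]
opening: -0.0
grasp_force: 2.7
```

Emit:
apply_moves:
  motion:
    - [0, [0, -1, 2], [0, 0, 0]]
    - [0, [0, -1, 4], [0, 0, 0]]
    - [0, [0, -2, 6], [0, 0, 0]]
    - [0, [0, -2, 7], [0, 0, 0]]

```text
time_s: 12.35
ee_pos: [0.5585, -0.1649, 0.1705]
eef_rot: [[-0.968, 0.251, 0.001], [0.251, 0.968, -0.002], [-0.001, -0.002, -1.0]]
contact_force: [0.1, -2.9, 6.0]
opening: 0.0
grasp_force: 2.7
```

Emit:
apply_moves:
  motion:
    - [0, [0, 0, 2], [0, 0, 0]]
    - [0, [0, 0, 3], [0, 0, 0]]

```text
time_s: 12.55
ee_pos: [0.5584, -0.1651, 0.1676]
eef_rot: [[-0.968, 0.251, 0.001], [0.251, 0.968, -0.002], [-0.001, -0.002, -1.0]]
contact_force: [-0.5, -2.9, 4.8]
opening: -0.0002
grasp_force: 2.8
```

Emit:
apply_moves:
  motion:
    - [0, [0, 0, 1], [0, 0, 0]]
    - [0, [0, 0, 2], [0, 0, 0]]

```text
time_s: 12.75
ee_pos: [0.5584, -0.1652, 0.1657]
eef_rot: [[-0.968, 0.251, 0.001], [0.251, 0.968, -0.003], [-0.001, -0.002, -1.0]]
contact_force: [-0.1, -2.2, 6.1]
opening: -0.0002
grasp_force: 2.8
```

Emit:
apply_moves:
  motion:
    - [0, [0, 0, 1], [0, 0, 0]]
    - [0, [0, 0, 1], [0, 0, 0]]

```text
time_s: 12.95
ee_pos: [0.5583, -0.1652, 0.1646]
eef_rot: [[-0.968, 0.251, 0.0], [0.251, 0.968, -0.002], [-0.001, -0.002, -1.0]]
contact_force: [0.6, -3.1, 4.7]
opening: 0.0001
grasp_force: 2.2
```

Emit:
apply_moves:
  motion:
    - [0, [0, 0, 1], [0, 0, 0]]
    - [0, [0, 0, 1], [0, 0, 0]]

```text
time_s: 13.15
ee_pos: [0.5584, -0.1653, 0.1637]
eef_rot: [[-0.968, 0.251, 0.0], [0.251, 0.968, -0.003], [-0.001, -0.002, -1.0]]
contact_force: [-0.8, -3.0, 5.8]
opening: -0.0002
grasp_force: 2.7
```

Emit:
apply_moves:
  motion:
    - [0, [0, 0, 1], [0, 0, 0]]
    - [0, [0, 0, 1], [0, 0, 0]]

```text
time_s: 13.35
ee_pos: [0.5584, -0.1653, 0.1635]
eef_rot: [[-0.968, 0.251, 0.001], [0.251, 0.968, -0.003], [-0.002, -0.003, -1.0]]
contact_force: [-1.8, -3.5, 11.0]
opening: 0.0003
grasp_force: 5.2
```

Emit:
apply_moves:
  motion:
    - [0, [0, 0, 1], [0, 0, 0]]
    - [0, [0, 0, 1], [0, 0, 0]]

```text
time_s: 13.55
ee_pos: [0.5585, -0.1654, 0.1634]
eef_rot: [[-0.968, 0.251, 0.002], [0.251, 0.968, -0.003], [-0.003, -0.003, -1.0]]
contact_force: [-4.0, -1.9, 16.0]
opening: 0.0
grasp_force: 7.8
```

Emit:
apply_moves:
  motion:
    - [0, [0, 0, 1], [0, 0, 0]]
    - [0, [0, 0, 1], [0, 0, 0]]

```text
time_s: 13.75
ee_pos: [0.5585, -0.1654, 0.1632]
eef_rot: [[-0.968, 0.251, 0.003], [0.251, 0.968, -0.004], [-0.004, -0.003, -1.0]]
contact_force: [-5.7, -3.2, 20.8]
opening: 0.0001
grasp_force: 10.3
```

The travel has stopped at a tip height of 0.138 m, as predicted for the lever's stop. I retreat upward and away, then check.

Emit:
apply_moves:
  motion:
    - [0, [0, 0, -10], [0, 0, 0]]
    - [0, [0, 0, -40], [0, 0, 0]]
    - [0, [0, 0, -80], [0, 0, 0]]
    - [0, [0, 0, -120], [0, 0, 0]]
    - [0, [40, 0, -120], [0, 0, 0]]
    - [0, [80, 0, -120], [0, 0, 0]]
    - [0, [120, -40, -120], [0, 0, 0]]
    - [0, [160, -80, -120], [0, 0, 0]]
    - [0, [190, -120, -120], [0, 0, 0]]
    - [0, [190, -160, -120], [0, 0, 0]]
    - [0, [190, -160, -120], [0, 0, 0]]

```text
time_s: 14.85
ee_pos: [0.3314, -0.2753, 0.28]
eef_rot: [[-0.967, 0.256, -0.001], [0.256, 0.967, -0.002], [0.001, -0.002, -1.0]]
contact_force: [0.4, 0.1, 0.3]
opening: -0.0002
grasp_force: 0.0
```

Run:
```python
from h import *
s=ctrl.observe(); print(s['ee_pos'],s['contact_force'],s['time_s'])
im=[]
for n in ['scene','top']:
    p=ctrl.capture(n)
    for q in ['lever_grip','lever_hinge','strap_push','strap_hinge','spare_vial_mid','screwdriver_mid']:
        for r in ctrl.pinpoint(q,p)[:1]:
            l=F.T@(np.array(r['xyz'][:2])-O); print(n,q,r['xyz'],l.round(4),np.arctan2(-.096-l[1],r['xyz'][2]-.128).round(2))
    u=proj(p,[.57,-.06,.1]).astype(int); x,y=u-[80,75]
    im.append(cv2.resize(p['pixels'][y:y+150,x:x+160,::-1],(400,375),interpolation=2))
cv2.imwrite('pics/a5.png',np.hstack(im))
```

```text
[ 0.33138801 -0.27528572  0.28001268] [0.43124059 0.07657227 0.33949204] 14.85
scene lever_hinge [0.5849, 0.0289, 0.0583] [-0.0142  0.0499] -2.02
scene strap_push [0.5683, -0.0107, 0.1181] [-0.021   0.0075] -1.67
scene strap_hinge [0.6066, 0.0643, 0.1229] [-0.0015  0.0894] -1.6
scene spare_vial_mid [0.5496, -0.2684, 0.0407] [ 0.0219 -0.2474] 2.09
scene screwdriver_mid [0.4239, 0.0128, 0.0144] [-0.1668 -0.0039] -2.46
top lever_grip [0.5607, -0.1789, 0.13] [ 0.0115 -0.1578] 1.54
top lever_hinge [0.5726, -0.1203, 0.1295] [ 0.0092 -0.098 ] 0.93
top strap_push [0.5771, -0.0057, 0.1198] [-0.0136  0.0144] -1.64
top strap_hinge [0.6057, 0.0632, 0.1143] [-0.0021  0.0881] -1.65
top spare_vial_mid [0.55, -0.2717, 0.0348] [ 0.023  -0.2505] 2.11
top screwdriver_mid [0.5606, -0.181, 0.1304] [ 0.0119 -0.1598] 1.53
```

View pics/a5.png

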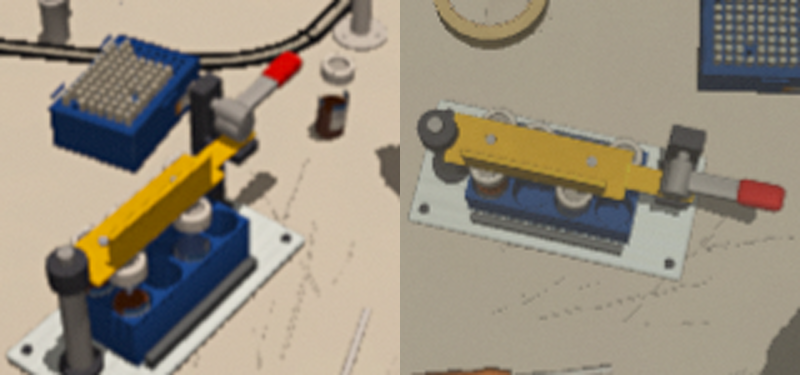

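The strap lies along the rack with its tongue in the keeper, right crop (650,180). The red lever is down at (760,195), and the vials and loose things are where they stood.

```bash
python3 -c "
from cell import ctrl
print(ctrl.job_done())"
```

```text
the job is handed in; nothing more can be done
None
```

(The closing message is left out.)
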